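Centre the steel boss on the welding electrode

TASK

The slim, tippy steel boss standing on the round copper electrode is off to one side. With light fingertip taps low on its foot, nudge it until it stands upright in the middle of the electrode, within 4 mm of its centre. Do not grip, lift, tip or knock it off, and leave the spare boss, the tin and the wrench where they are.

Things in the scene. Friction and masses are not known exactly. Their poses are not given: they have to be found in the camera images.
- boss: Loose turned steel boss to centre, upright on the electrode, 60 mm tall, about 0.18 kg. Foot flange 32 mm diameter, 0-12 mm high, lowest 3 mm bevelled to a 22 mm resting face; stem 16 mm dia., 12-40 mm; head 26 mm dia., 40-60 mm. Origin: centre of underside, z up its axis. Pushed on the flange (1 to 2 N) it slides and stays put; pushed on stem or head it tips. More than 10 N is too hard.
- electrode_top (a point): Centre of the flat top of the fixed electrode: upright copper cylinder, 52 mm diameter, top 64 mm above the bench, on a steel collar 64 mm dia. (14-42 mm high) and base disc 92 mm dia. (0-14 mm). z up. At the start the boss stands 11 to 20 mm off this centre, in any direction, most often overhanging the edge.
- spare_boss: Spare boss of the same shape and size, standing on the bench to one side; leave alone. Origin: centre of its underside.
- tin: Round steel tin with a paper label, 72 mm diameter, 85 mm tall, standing on the bench to one side; leave alone. Origin: centre of its underside.
- wrench: Steel wrench, 170 mm long, lying flat on the bench beyond the electrode; leave alone. Origin: on its underside near the middle; it lies along its x axis.
Things that resemble listed ones, but are neither listed nor needed, are in the scene too. Leave any pink look-alike of the part that bears electrode_top alone.

How it is judged:
By the outcome, as a careful person would: the job done as asked, in the order asked, and still so for the second after the job is handed in, with the robot touching nothing.
It also fails if it takes over 48 s, if anything falls off the work surface, if the arm or the gripper's body presses on something with over 40 N, if the wrist force passes 120 N, or if a joint passes its speed limit or range.

ROBOT

A 7-joint arm with a two-finger parallel gripper is mounted at the origin on the work surface. World frame = base frame: x ahead of the robot, y to its left, z up, the work surface at z = 0. Lengths are in mm, angles in rad, forces in N, time in s.
With the tool pointing down it reaches from about 400 to 900 mm from the base axis. Payload 5.5 kg.
Tool frame: the origin (TCP) lies midway between the tips of the shut fingers; the grasp point (between the pads) lies 19 mm behind it; z points along the fingers, y is the line along which they close (so a half turn about z gives the same grasp; the last joint's range is limited). The gripper opens to 85 mm and grips with 20 to 120 N. Pads are 22 mm wide; open, the fingers measure 114 mm over their backs; the gripper's body (76 mm by 85 mm) begins 54 mm behind the grasp point. The pads swing forward as they close: fully open they stand 13 mm farther back than shut.
Start: joints at [-1.025, 0.501, -0.427, 1.55, 0.221, 1.138, -0.21], TCP at [181.341, 624.191, 231.31] pointing down, gripper open.
Joint ranges: [-2.88, 2.88], [-0.31, 2.03], [-1.54, 1.56], [0.2, 2.42], [-1.41, 4.55], [0.19, 2.02], [-2.57, 2.57]. Speed limits (rad/s): [2.57, 2.57, 3.14, 3.14, 3.14, 3.14, 3.14].

INTERFACE

Orientations are given as a rotation vector (axis times angle).
In Python, from cell import manip gives the robot as it stands. The module is installed in compiled form; this text tells all that it offers.
- The arm moves only by the tool play_rows, never from a script. Its argument "deltas" is one flat list of numbers, 5 for each row, row after row: the finger opening in cm, from 0 to 8.54, then the shift along the world's x, y, z in cm, then the turn about the world's z in rad. A call has 1 to 20 rows; each row is the pose to reach, as a shift and turn from the pose commanded when the call began; what a row does not reach only later rows make up. A row lasts 1/10 s, in which the tool goes at most 50 mm and 8.59 degrees, less where a joint would pass 70% of its speed; a pose out of reach is approached as far as the arm can. A call with a gripper value outside its range is refused whole. The fingers move at their own pace and stop on an object; "squeeze" is the grip in N (left out, the last holds). Time passes only in rows, so rows that repeat a pose let the fingers close. It gives the time, the measured TCP pose, the force, the opening and the grip force at its end, in the units of the state.
- manip.sense(): the state, without advancing time (a new reading comes with each control period).
- manip.get_image(name): name is "scene" or "side" or "wrist"; returns the picture (400x640x3 uint8, blue, green, red); there is no depth.
- manip.camera_params(name): a dict with "mtx" (3x3 intrinsics, pixels), "camera_from_world" (4x4, takes a point from world to camera coordinates); the wrist camera has in their place "T_tool_cam" (4x4, takes a point from camera to tool coordinates, whose origin is the TCP and whose axes are the flange's). Camera axes: x right, y down, z forward; pixel columns grow to the right and rows downward; lengths in mm; the calibration is good to about 2 mm. A picture is of the moment at which its call begins: read the wrist's pose just before it. camera_params takes no time and is no camera call.
- manip.hand_in(): hands the job in; it is judged then, once.
The state is a dict: "time_s": time; "joint_positions": joint angles; "dq": joint speeds; "joint_torque": joint torques, N m; "eef_pos": TCP position; "eef_rot": TCP orientation; "ft_force": force on the tool from outside, world axes, zero at the start; "torque": the same for the moment, N m; "grip_width": opening from 0.0 (shut) to 1.0 (fully open); "grasp_force": force on a finger pad.
Only numpy, scipy, OpenCV 4.12 (cv2) and the standard library are available. Lean on these libraries where they do the work, as an engineer would, in place of code of your own. Each camera call takes 0.05 s, during which the arm holds its last target. There are 200 camera calls.

## Working session

There is one attempt and no reset: what is moved stays moved. The work goes in short steps, Python scripts to look and compute and a tool call to move; the robot and the scene stay as the last step left them, time stands still between calls to the robot, and variables do not carry over. Pictures are saved under pics/ and viewed, at most 10 in all, crops included, and the job is handed in when it is done.

Besides the shell and the picture viewer there is one more tool, called after ">>>" as a command line: name --argument value ..., lists and objects as JSON in quotes. play_rows: Moves the arm, as the interface text tells. Its arguments: {"type":"object","properties":{"deltas":{"type":"array"},"squeeze":{"type":"number"}},"required":["deltas"]}

```bash
mkdir -p pics
cat > h.py <<'E'
import numpy as np, cv2
from cell import manip
from scipy.spatial.transform import Rotation as R
def cam(n):
    p=manip.camera_params(n); K=np.array(p["mtx"])
    if n=="wrist":
        s=manip.sense(); T=np.eye(4); T[:3,:3]=R.from_rotvec(s["eef_rot"]).as_matrix(); T[:3,3]=s["eef_pos"]
        M=np.linalg.inv(T@np.array(p["T_tool_cam"]))
    else: M=np.array(p["camera_from_world"])
    return K,M
def proj(C,X):
    K,M=C; c=M[:3,:3]@np.array(X,float)+M[:3,3]; u=K@c; return u[:2]/u[2]
def ray(C,uv):
    K,M=C; d=M[:3,:3].T@np.linalg.solve(K,[uv[0],uv[1],1]); o=-M[:3,:3].T@M[:3,3]; return o,d/np.linalg.norm(d)
def onz(C,uv,z):
    o,d=ray(C,uv); return o+d*(z-o[2])/d[2]
E
python3 - <<'E'
from h import *
for n in("scene","side"):
    cv2.imwrite(f"pics/{n}0.png",manip.get_image(n)); K,M=cam(n); print(n,ray((K,M),(320,200)),K[0,0])
s=manip.sense();print(s)
print(manip.camera_params("wrist"))
E
```

```text
scene (array([1324.52766148,   23.11946948,  594.09297833]), array([-0.83779588, -0.01439836, -0.54579369])) 413.3675168630925
side (array([ 258.73250277, -710.44820632,  504.41446054]), array([ 0.38499421,  0.7904339 , -0.47643857])) 476.6666887721388
{'time_s': 0.1, 'joint_positions': array([-1.02478789,  0.50178014, -0.4267918 ,  1.55138458,  0.22076901,
        1.13829511, -0.21029678]), 'dq': array([ 0.00039194, -0.00088157, -0.00093675, -0.00171483,  0.00101663,
       -0.00299294, -0.00017478]), 'joint_torque': array([-1.11503078e-02, -5.70802367e+01, -5.83847344e+00, -2.81745315e+01,
        1.05896284e-02,  5.38304332e-03, -1.84365410e-05]), 'eef_pos': array([181.23896226, 623.54435873, 230.3290605 ]), 'eef_rot': array([-4.42656763e-01, -3.10990577e+00,  2.80989584e-03]), 'ft_force': array([0.14415183, 0.02166386, 0.07824098]), 'torque': array([-0.01033987, -0.04901293,  0.06235994]), 'grasp_force': 0.0, 'grip_width': 1.000916174927489}
{'mtx': array([[313.22800144,   0.        , 318.49420729],
       [  0.        , 313.22800144, 201.51162573],
       [  0.        ,   0.        ,   1.        ]]), 'T_tool_cam': array([[ 6.57025731e-04, -9.63408273e-01, -2.68037437e-01,
         6.84265599e+01],
       [ 9.99999747e-01,  5.60399222e-04,  4.36999844e-04,
         1.11677134e+00],
       [-2.70801294e-04, -2.68037657e-01,  9.63408398e-01,
        -1.43416251e+02],
       [ 0.00000000e+00,  0.00000000e+00,  0.00000000e+00,
         1.00000000e+00]])}
```

View pics/scene0.png

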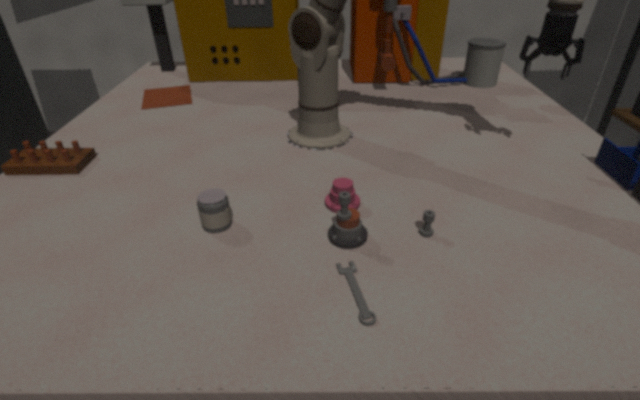

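View pics/side0.png

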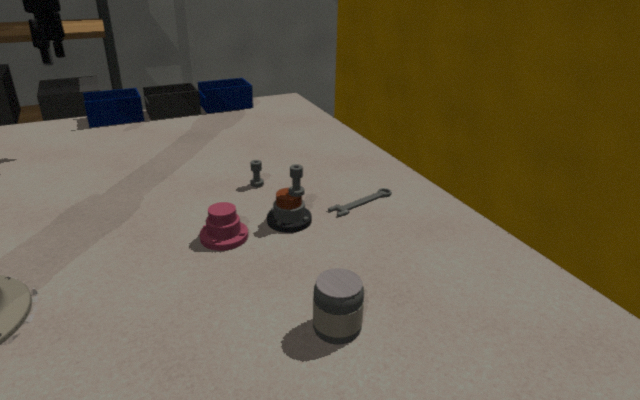

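Run:
```python
from h import *
a=cv2.imread("pics/scene0.png")[180:255,305:375]; b=cv2.imread("pics/side0.png")[155:230,255:325]
f=lambda i:cv2.convertScaleAbs(cv2.resize(i,(400,428),interpolation=cv2.INTER_CUBIC),alpha=1.6)
cv2.imwrite("pics/c.png",np.hstack([f(a),f(b)]))
C=cam("scene");D=cam("side")
print(onz(C,(348,237),7),onz(D,(289,218),7), onz(C,(427,234),0),onz(D,(257,186),0),onz(C,(343,203),7),onz(D,(224,236),7))
```

```text
[579.56781497  72.64564107   7.        ] [569.47717354  70.38535886   7.        ] [562.27245704 257.24378529   0.        ] [560.5833257  247.29528607   0.        ] [438.61039007  66.83319525   7.        ] [430.52357578  57.66325535   7.        ]
```

View pics/c.png

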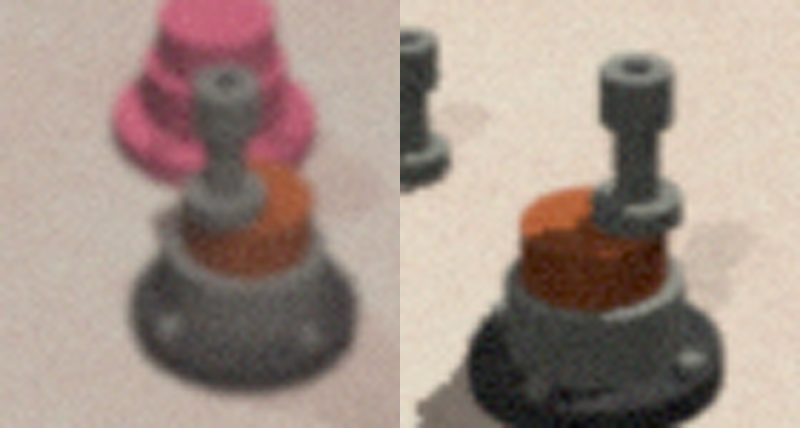

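>>> play_rows --deltas '[0, 43.8, -59.0, -2.0, -0.4, 0, 43.8, -59.0, -2.0, -0.4, 0, 43.8, -59.0, -2.0, -0.4, 0, 43.8, -59.0, -2.0, -0.4, 0, 43.8, -59.0, -2.0, -0.4, 0, 43.8, -59.0, -2.0, -0.4, 0, 43.8, -59.0, -2.0, -0.4, 0, 43.8, -59.0, -2.0, -0.4, 0, 43.8, -59.0, -2.0, -0.4, 0, 43.8, -59.0, -2.0, -0.4, 0, 43.8, -59.0, -2.0, -0.4, 0, 43.8, -59.0, -2.0, -0.4, 0, 43.8, -59.0, -2.0, -0.4, 0, 43.8, -59.0, -2.0, -0.4, 0, 43.8, -59.0, -2.0, -0.4, 0, 43.8, -59.0, -2.0, -0.4, 0, 43.8, -59.0, -2.0, -0.4, 0, 43.8, -59.0, -2.0, -0.4, 0, 43.8, -59.0, -2.0, -0.4, 0, 43.8, -59.0, -2.0, -0.4]'

```text
time_s: 2.1
eef_pos: [618.9, 35.8, 211.5]
eef_rot: [-1.048, -2.961, -0.001]
ft_force: [0.9, -0.5, 0.9]
grip_width: -0.001
grasp_force: 0.0
```

Run:
```python
from h import *
C=cam("wrist"); s=manip.sense(); i=manip.get_image("wrist"); cv2.imwrite("pics/w1.png",i)
print(s["time_s"],s["eef_pos"],s["eef_rot"],s["ft_force"],s["dq"].max())
print(proj(C,(574,71,64)),proj(C,s["eef_pos"]))
```

```text
2.1 [618.85857776  35.75237467 211.49905064] [-1.04829729e+00 -2.96131296e+00 -6.99939674e-04] [ 0.92156023 -0.51451204  0.93133998] 0.005540339063804177
[316.54769016 127.95819145] [316.65063159 257.26788425]
```

View pics/w1.png

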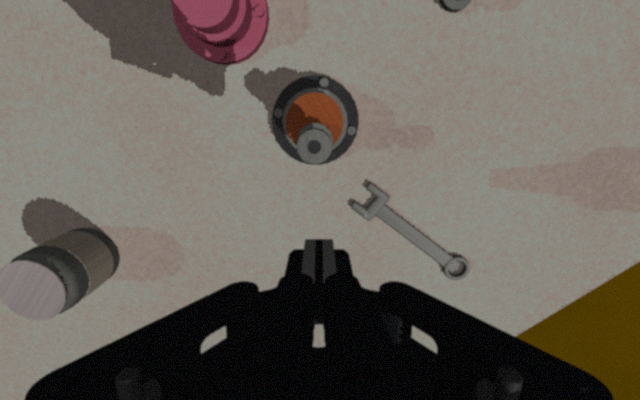

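```bash
cat >> h.py <<'E'
from scipy.optimize import least_squares
def look(name,e0=(574,71),b0=None):
    C=cam("wrist"); i=manip.get_image("wrist"); cv2.imwrite(name,i)
    h=cv2.cvtColor(i,cv2.COLOR_BGR2HSV).astype(int)
    m=(((h[...,0]<16)&(h[...,1]>130)&(h[...,2]>40))*255).astype(np.uint8)
    c=proj(C,(*e0,64)); k=np.zeros_like(m); cv2.circle(k,tuple(int(v) for v in c),50,255,-1); m&=k
    cs=max(cv2.findContours(m,0,1)[0],key=cv2.contourArea)[:,0]
    P=np.array([onz(C,p,64)[:2] for p in cs]); hull=cv2.convexHull(P.astype(np.float32))[:,0]
    r=least_squares(lambda q:np.hypot(*(P-q).T)-26,P.mean(0),loss="soft_l1",f_scale=0.7).x
    d=np.hypot(*(P-r).T)-26
    # head: central hole, darkest blob near expected
    g=cv2.GaussianBlur(cv2.cvtColor(i,cv2.COLOR_BGR2GRAY),(3,3),0)
    z=abs(C[1][2,:3]@np.array([*r,124])+C[1][2,3]); rp=13*C[0][0,0]/z
    w=cv2.HoughCircles(cv2.resize(g,None,fx=4,fy=4,interpolation=cv2.INTER_CUBIC),cv2.HOUGH_GRADIENT,1,20,param1=80,param2=15,minRadius=int(3.6*rp),maxRadius=int(4.4*rp))
    print("electrode",r,"inl",(abs(d)<1).mean(),len(d),"copper px",c)
    if w is not None:
        for x,y,q in w[0]:
            X=onz(C,((x-1.5)/4,(y-1.5)/4),124)[:2]
            if np.hypot(*(X-r))<35: print("head",(x/4,y/4,q/4),X,"off",X-r)
    return C,i,r
E
python3 - <<'E'
from h import *
C,i,r=look("pics/w2.png")
for q in[(0,0)]: print(proj(C,(*r,64)))
h=i[100:170,280:350]; g=cv2.cvtColor(h,cv2.COLOR_BGR2GRAY)
cv2.imwrite("pics/w2c.png",cv2.convertScaleAbs(cv2.resize(h,(560,560),interpolation=cv2.INTER_CUBIC),alpha=1.5))
E
```

```text
electrode [569.03115014  72.20919314] inl 0.49444444444444446 180 copper px [316.64117697 127.59903025]
[314.20787634 122.32962636]
```

View pics/w2c.png

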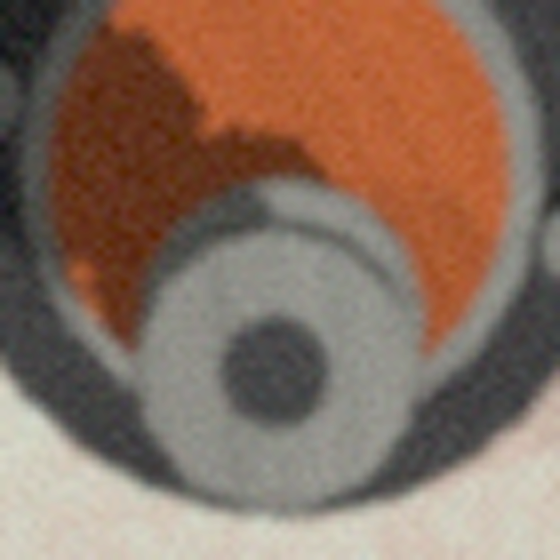

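```bash
cat >> h.py <<'E'
def head(C,i,r):
    h=cv2.cvtColor(i,cv2.COLOR_BGR2HSV).astype(int); 
    g=cv2.resize(i,None,fx=4,fy=4,interpolation=cv2.INTER_CUBIC); hs=cv2.cvtColor(g,cv2.COLOR_BGR2HSV)
    z=C[1][2,:3]@np.array([*r,124])+C[1][2,3]; a0=np.pi*(4*4.7*C[0][0,0]/z)**2
    for t in range(70,130,6):
        m=((hs[...,2]<t)*255).astype(np.uint8); m=cv2.morphologyEx(m,cv2.MORPH_OPEN,np.ones((5,5)))
        for c in cv2.findContours(m,cv2.RETR_LIST,1)[0]:
            A=cv2.contourArea(c); (x,y),q=cv2.minEnclosingCircle(c)
            if .4*a0<A<1.7*a0 and A/(np.pi*q*q)>.75:
                X=onz(C,((x-1.5)/4,(y-1.5)/4),124)[:2]
                if np.hypot(*(X-r))<30: print("hole",t,round(A/a0,2),(round(x/4,1),round(y/4,1)),X.round(1),"off",(X-r).round(1))
E
python3 - <<'E'
from h import *
C=cam("wrist"); i=cv2.imread("pics/w2.png"); r=np.array([569.03,72.2])
print(i[146,314],i[146,322]); head(C,i,r)
X=onz(C,(314,145.9),124)[:2]; print(X,X-r)
p=onz(C,(314.3,121.5),76)[:2]; u=onz(C,(314.3,130),76)[:2]-p; u/=np.linalg.norm(u); print("flange",p+16*u)
s=manip.sense(); T=R.from_rotvec(s["eef_rot"]).as_matrix(); print(T[:,0],T[:,2])
D=cam("scene");E=cam("side"); print(proj(D,(*r,64)),proj(D,(*X,124)),proj(E,(*r,64)),proj(E,(*X,124)))
E
```

```text
[48 50 48] [88 94 92]
hole 70 0.99 (314.1, 146.5) [581.4  62.5] off [12.4 -9.7]
hole 70 0.5 (324.2, 82.3) [551.7  95.7] off [-17.3  23.5]
hole 76 1.08 (314.1, 146.5) [581.4  62.4] off [12.4 -9.8]
hole 76 0.46 (324.2, 82.3) [551.7  95.7] off [-17.3  23.5]
hole 82 1.17 (314.0, 146.5) [581.3  62.4] off [12.3 -9.8]
hole 82 0.41 (324.2, 82.3) [551.7  95.7] off [-17.3  23.5]
hole 88 1.3 (314.0, 146.4) [581.2  62.5] off [12.2 -9.7]
[581.36002741  62.72281186] [12.33002741 -9.47718814]
flange [580.94147176  62.56605681]
[-7.76740040e-01  6.29821331e-01 -2.91247179e-05] [ 2.12500741e-04  2.15828062e-04 -9.99999954e-01]
[348.10423192 213.94398898] [344.53236328 194.1957463 ] [288.10089461 192.93471529] [295.49011916 166.24185435]
```

>>> play_rows --deltas '[0, -0.13, -0.17, -4, 0, 0, -0.13, -0.17, -8, 0, 0, -0.13, -0.17, -11, 0, 0, -0.13, -0.17, -13, 0, 0, -0.13, -0.17, -14, 0, 0, -0.13, -0.17, -14, 0, 0, -0.13, -0.17, -14, 0, 0, -0.13, -0.17, -14, 0]'

```text
time_s: 3.0
eef_pos: [619.4, 32.6, 73.0]
eef_rot: [1.051, 2.958, 0.002]
ft_force: [0.6, 0.5, 0.3]
grip_width: -0.0
grasp_force: 0.0
```

Run:
```python
from h import *
s=manip.sense();print(s["eef_pos"],s["ft_force"])
C,i,r=look("pics/w3.png",(569,72)); head(C,i,r); r=np.array([569.,72.2]); head(C,i,r)
cv2.imwrite("pics/w3b.png",cv2.convertScaleAbs(i,alpha=1.5))
```

```text
[619.3970074   32.62865744  72.96523019] [0.55833357 0.45502068 0.34213865]
electrode [565.77361837  73.58486096] inl 0.1266233766233766 308 copper px [313.94739134 125.08151879]
head (np.float32(315.125), np.float32(180.375), np.float32(43.8)) [580.41971041  63.89252802] off [14.64609204 -9.69233294]
head (np.float32(318.375), np.float32(176.125), np.float32(48.2)) [580.03022672  65.46579566] off [14.25660835 -8.1190653 ]
head (np.float32(309.625), np.float32(177.375), np.float32(46.225)) [578.67338638  63.19433928] off [ 12.89976801 -10.39052169]
head (np.float32(319.625), np.float32(182.625), np.float32(46.6)) [581.80669994  64.50610969] off [16.03308158 -9.07875127]
```

View pics/w3b.png

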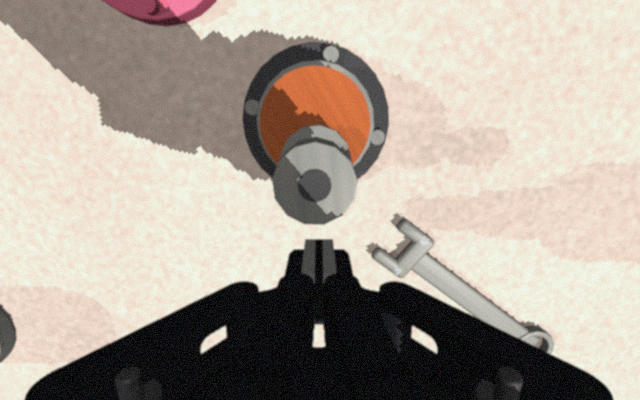

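Run:
```python
from h import *
C=cam("wrist"); s=manip.sense(); T=R.from_rotvec(s["eef_rot"]).as_matrix(); e=s["eef_pos"]
X=onz(C,(315,185.3),124)
ec=onz(C,(314.5,123),64) 
for n,v in(("boss",X),("elec",np.array([569,72.2,64])),("elecpix",ec),("tip edge px",onz(C,(318,240),73))): print(n,v,"tool",(T.T@(v-e)))
print(C[1][2,3], proj(C,e))
```

```text
boss [581.66053353  62.91698441 124.        ] tool [ 48.23426475  -0.16379864 -51.14202325]
elec [569.   72.2  64. ] tool [64.03548206 -1.07005838  8.82433159]
elecpix [568.35971149  72.80427938  64.        ] tool [64.91350028 -1.0052184   8.82267957]
tip edge px [612.53539135  39.01735969  73.        ] tool [ 9.30493686  0.67177911 -0.0611252 ]
101.83713302843985 [316.65230927 257.26840239]
```

>>> play_rows --deltas '[0, 0, 0, -0.3, 0, 0, -0.4, 0.32, -0.3, 0, 0, -0.8, 0.65, -0.3, 0, 0, -1.1, 0.9, -0.3, 0, 0, -1.3, 1.05, -0.3, 0, 0, -1.4, 1.13, -0.3, 0, 0, -1.4, 1.13, -0.3, 0]'

```text
time_s: 3.75
eef_pos: [603.9, 44.0, 68.4]
eef_rot: [1.051, 2.96, 0.0]
ft_force: [-0.4, 0.2, -0.6]
grip_width: -0.004
grasp_force: 0.0
```

>>> play_rows --deltas '[0, -0.08, 0.06, 0.1, 0, 0, -0.16, 0.13, 0.1, 0, 0, -0.23, 0.19, 0.1, 0, 0, -0.31, 0.25, 0.1, 0, 0, -0.39, 0.31, 0.1, 0, 0, -0.47, 0.38, 0.1, 0, 0, -0.54, 0.44, 0.1, 0, 0, -0.62, 0.5, 0.1, 0, 0, -0.62, 0.5, 0.1, 0]'

```text
time_s: 4.65
eef_pos: [597.8, 48.9, 69.4]
eef_rot: [1.052, 2.96, 0.0]
ft_force: [1.2, -0.8, 1.1]
grip_width: -0.001
grasp_force: 0.8
```

```bash
cat >> h.py <<'E'
def tl(C,uv,z):
    s=manip.sense(); T=R.from_rotvec(s["eef_rot"]).as_matrix(); return (T.T@(onz(C,uv,z)-s["eef_pos"])).round(1)
E
python3 - <<'E'
from h import *
s=manip.sense();print(s["eef_pos"],s["ft_force"])
C=cam("wrist"); i=manip.get_image("wrist"); cv2.imwrite("pics/w4.png",i); head(C,i,np.array([569,72.2]))
cv2.imwrite("pics/w4b.png",cv2.convertScaleAbs(cv2.resize(i[60:280,220:420],None,fx=2.7,fy=2.7),alpha=1.5))
E
```

```text
[597.83561024  48.91531036  69.39473292] [ 1.16225496 -0.84829459  1.06242589]
```

View pics/w4b.png

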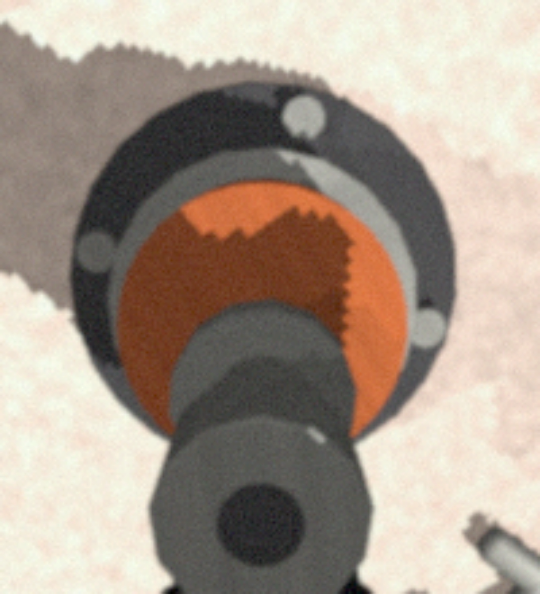

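Run:
```python
from h import *
C=cam("wrist")
print(onz(C,(316.5,254.2),124)); print("boss",tl(C,(316.5,254.2),124),"elec",tl(C,(317,180.7),64))
f=tl(C,(220+262/2.7,60+300/2.7),76); print("flange front",f)
e=manip.sense()["eef_pos"];T=R.from_rotvec(manip.sense()["eef_rot"]).as_matrix();print(T.T@(np.array([569,72.2,64])-e))
```

```text
[576.89889999  66.28029526 124.        ]
boss [ 27.2   0.3 -54.6] elec [37.9  0.2  5.4]
flange front [44.7  0.2 -6.6]
[37.10386464 -0.11232656  5.39941186]
```

>>> play_rows --deltas '[0, -0.08, 0.06, 0, 0, 0, -0.16, 0.13, 0, 0, 0, -0.23, 0.19, 0, 0, 0, -0.31, 0.25, 0, 0, 0, -0.39, 0.31, 0, 0, 0, -0.47, 0.38, 0, 0, 0, -0.54, 0.44, 0, 0, 0, -0.62, 0.5, 0, 0, 0, -0.62, 0.5, 0, 0]'

```text
time_s: 5.6
eef_pos: [591.6, 53.9, 69.4]
eef_rot: [-1.052, -2.96, -0.0]
ft_force: [2.2, -1.0, 1.3]
grip_width: -0.0
grasp_force: 1.0
```

Run:
```python
from h import *
s=manip.sense();print(s["eef_pos"],s["ft_force"])
C=cam("wrist"); i=manip.get_image("wrist"); cv2.imwrite("pics/w5.png",i)
cv2.imwrite("pics/w5b.png",cv2.convertScaleAbs(cv2.resize(i[80:300,220:420],None,fx=2.7,fy=2.7),alpha=1.5))
e=s["eef_pos"];T=R.from_rotvec(s["eef_rot"]).as_matrix();print(T.T@(np.array([568.8,72.4,64])-e))
```

```text
[591.56280287  53.91383209  69.36915293] [ 2.1562457  -1.02052105  1.34501429]
[ 2.93232882e+01 -1.77510270e-02  5.37176461e+00]
```

View pics/w5b.png

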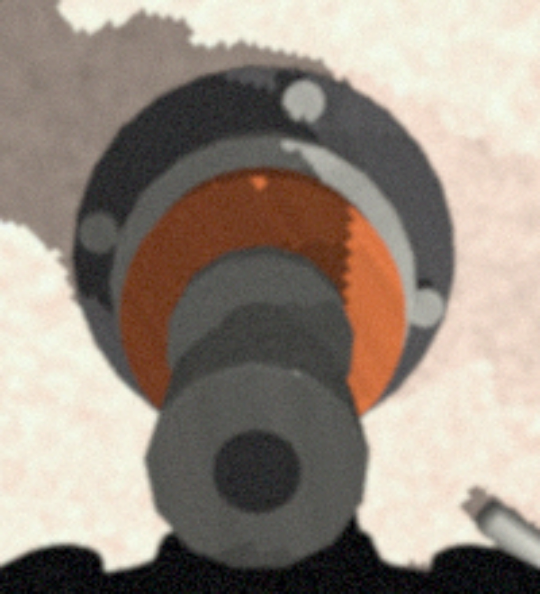

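Run:
```python
from h import *
C=cam("wrist"); p=lambda x,y:(220+x/2.7,80+y/2.7)
print("boss",tl(C,p(258,471),124),"cop top-26",tl(C,p(262,169),64)-[26,0,0],"L",tl(C,p(120,310),64),"R",tl(C,p(407,310),64))
print("flange front-16",tl(C,p(260,247),76)-[16,0,0],"flange L",tl(C,p(168,340),76),"R",tl(C,p(353,340),76))
print(onz(C,p(258,471),124))
```

```text
boss [ 27.2  -0.  -54.6] cop top-26 [30.1  0.2  5.4] L [ 30.8 -25.6   5.4] R [30.9 26.5  5.4]
flange front-16 [28.5 -0.1 -6.6] flange L [ 28.7 -15.6  -6.6] R [28.7 15.6 -6.6]
[570.45641648  71.08002188 124.        ]
```

>>> play_rows --deltas '[0, -0.07, 0.06, 0, 0, 0, -0.14, 0.11, 0, 0, 0, -0.14, 0.11, 0, 0, 0, 0.1, -0.08, 0, 0, 0, 0.6, -0.5, 0, 0, 0, 1.6, -1.3, 0, 0, 0, 2.8, -2.27, 1, 0, 0, 2.8, -2.0, 5, 0, 0, 2.8, -1.8, 9, 0, 0, 2.8, -1.8, 13, 0, 0, 2.8, -1.8, 14, 0, 0, 2.8, -1.8, 14, 0, 0, 2.8, -1.8, 14, 0]'

```text
time_s: 6.95
eef_pos: [619.0, 35.2, 208.1]
eef_rot: [-1.052, -2.958, 0.001]
ft_force: [-1.0, 0.1, -0.8]
grip_width: 0.0
grasp_force: 0.0
```

Run:
```python
from h import *
s=manip.sense();print(s["eef_pos"],s["ft_force"])
C,i,r=look("pics/w6.png",(569,72)); head(C,i,r); print(proj(C,(*r,64)))
cv2.imwrite("pics/w6b.png",cv2.convertScaleAbs(cv2.resize(i[70:170,265:365],(560,560),interpolation=cv2.INTER_CUBIC),alpha=1.5))
```

```text
[619.04643752  35.22569117 208.05767984] [-1.0055849   0.12297006 -0.82897016]
electrode [568.51121045  72.39150017] inl 0.7090909090909091 165 copper px [314.27405166 122.5335023 ]
hole 70 1.01 (312.9, 124.0) [568.2  72.1] off [-0.3 -0.3]
hole 70 0.5 (324.3, 81.7) [551.5  95.9] off [-17.   23.5]
hole 76 1.11 (312.8, 123.9) [568.2  72.1] off [-0.3 -0.3]
hole 76 0.45 (324.3, 81.7) [551.6  95.9] off [-16.9  23.5]
hole 82 1.21 (312.8, 123.9) [568.2  72.1] off [-0.3 -0.3]
hole 88 1.32 (312.7, 124.0) [568.2  72. ] off [-0.3 -0.4]
[314.26641101 121.80797022]
```

View pics/w6b.png

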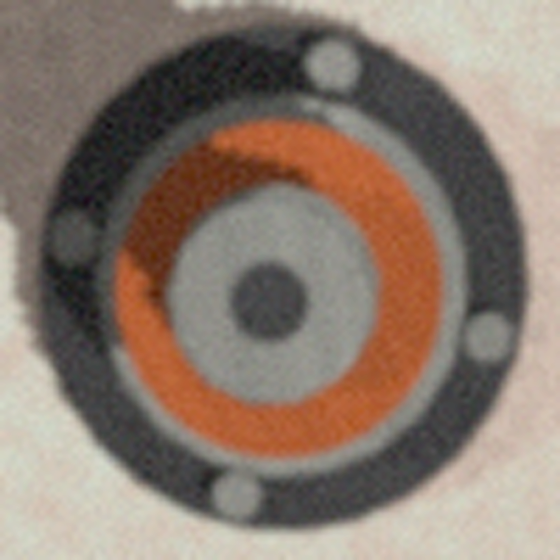

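The boss stands upright about 0.5 mm off the electrode's centre (hole at 313,124; electrode centre at 314,122), and the gripper is clear of it.

```bash
python3 -c "
from cell import manip
print(manip.hand_in())"
```

```text
the job is handed in; nothing more can be done
None
```

The boss stands upright on the electrode, measured about 0.5 mm from its centre (limit 4 mm) in the last wrist picture, and the job is handed in with the gripper clear; the spare boss, tin and wrench were never approached.

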